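# Roll a stone core home against the saw stop under a hand board

### The job

Pick up the wooden hand board by its grip, lay its flat rubber underside on top of the lying stone core and, pressing gently, roll the core under the board along the metal bed, up the ramp, over the rib and home against the end stop, keeping the board on it until it is home: the stone is brittle, so never press hard and never touch it with the gripper itself. Then put the board back flat on its rubber mat and let go, leaving the core at rest against the stop and everything else on the bench where it was.

Things in the scene. Friction and masses are not known exactly. Their poses are not given: they have to be found in the camera images.
- bed: Fixed aluminium loading bed, plate 130 (x) by 220 (y) by 10 mm thick on the worktop. Origin: centre of its underside; z up. y is the rolling direction: the core starts on the +y half, between two low round ribs 1.5 mm proud at y = +52 and +28 mm, and is rolled towards -y: off the low rib, up a gentle steel ramp (15 degrees) that ends at y = -15 mm, onto the sole, over its rib to the end stop.
- seat (a point): Axis of the core when home, at bed x = 0, y = -63 mm. The point lies 32 mm above the worktop, but the steel sole there is packed up by an unknown 0.5 to 9 mm, so the core ends that much higher. Sole: flat, with a round rib 2 mm proud at bed y = -50 mm, and the end stop, a dark bar 16 mm high with its face at bed y = -85 mm; home is between these (2 mm of play). Axes as the bed's.
- core: Loose stone cylinder 44 mm in diameter, 110 mm long, about 0.43 kg, lying across the bed near bed y = +40 mm. Origin: middle of its axis; x runs along it. At the start its top is 54 mm above the worktop; while rolling it rises by up to 11 mm. It rolls half as far as the board moves. Brittle: the board may press on it with at most 20 N; about 8 N turns it over the ribs without slipping.
- board: Loose hand board, about 0.22 kg: plywood plate 70 (x) by 170 (y) by 12 mm thick, rubber underside. Origin: centre of its underside; z up. Over its middle, on short springs (8 N per mm, up to 7 mm of give), sits a wooden grip 60 mm long (x), 24 mm thick (y), from 22 to 67 mm above the underside: grip it across the 24 mm, along y. It lies on the mat, lengthwise along it.
- mat: Fixed rubber mat 110 (x) by 210 (y) by 4 mm thick, on the worktop; origin: centre of its underside. The board starts on it and goes back on it.
- offcut: Bystander: short stone offcut standing on end beside the bed (its far side), 36 mm diameter, 35 mm high; origin centre of its underside.
- brush: Bystander: brush 170 mm long lying beside the bed on the robot's side, along the bed's y, under 30 mm high; origin near its middle.
- cube: Bystander: dark stone cube of 24 mm, beyond the mat; origin centre of its underside.
- jar: Bystander: closed jar 64 mm diameter, 80 mm high at the back; origin centre of its underside.
- wrench: Bystander: wrench 160 mm long lying at the back left; origin near its middle.
- oil: Bystander: bottle 56 mm diameter, 140 mm high at the back left; origin centre of its underside.
Things that resemble listed ones, but are neither listed nor needed, are in the scene too. What is shaped like the core but red is not meant.

How it is judged:
By the outcome, as a careful person would: the job done as asked, in the order asked, and still so for the second after the job is handed in, with the robot touching nothing.
It also fails if it takes over 72 s, if anything falls off the work surface, if the arm or the gripper's body presses on something with over 40 N, if the wrist force passes 120 N, or if a joint passes its speed limit or range.

### The arm

A 6-joint arm with a two-finger parallel gripper is mounted at the origin on the work surface. World frame = base frame: x ahead of the robot, y to its left, z up, the work surface at z = 0. Lengths are in mm, angles in rad, forces in N, time in s.
With the tool pointing down it reaches from about 350 to 975 mm from the base axis. Payload 7.1 kg.
Tool frame: the origin (TCP) lies on the front face of the gripper's body, between the roots of the fingers; the fingertips stand 80 mm ahead of it and the grasp point (between the pads) lies 61 mm ahead of it; z points along the fingers, y is the line along which they close (so a half turn about z gives the same grasp; the last joint's range is limited). The gripper opens to 88 mm and grips with 3 to 60 N. Pads are 20 mm wide; open, the fingers measure 115 mm over their backs; the gripper's body (75 mm by 178 mm) begins 61 mm behind the grasp point.
Start: joints at [1.126, 0.423, 1.63, -0, 1.089, -0.019], TCP at [258.124, 569.19, 302.675] pointing down, gripper open.
Joint ranges: [-3, 3], [-0.9, 2.11], [0.09, 2.58], [-1.31, 4.45], [0.11, 2.69], [-2.54, 2.54]. Speed limits (rad/s): [2.39, 2.39, 3.01, 3.14, 3.14, 3.14].

### API

Orientations are given as a rotation vector (axis times angle).
In Python, from workcell import readout, vision, close_job gives the robot as it stands.
- The arm moves only by the tool servo_tool, never from a script. Its argument "plan" is a list that holds one entry, the list of rows, each a list of 7 numbers: the gripper command: -1 is fully open, 1 is shut, values between are in proportion, then the shift along the world's x, y, z in units of 40 mm (1.0 is 40 mm), then the turn, a rotation vector about the world's x, y, z in units of 5 degrees (1.0 is 5 degrees). A call has 1 to 5 rows; each row shifts and turns the commanded pose from where the row before left it; what a row does not reach is not made up. A row lasts 1/12 s, in which the tool goes at most 41.7 mm and 7.16 degrees, less where a joint would pass 70% of its speed; a pose out of reach is approached as far as the arm can. A call is refused whole if a number of a shift passes 1 or a number of a turn 1, either way. A call with a gripper value outside its range is refused whole. The fingers move at their own pace and stop on an object; the grip force is fixed at half the most. Time passes only in rows, so rows that do not move let the fingers close. It gives the time, the measured TCP pose, the force, the opening and the grip force at its end, in the units of the state.
- readout.get_obs(): the state, without advancing time (a new reading comes with each control period).
- vision.get_image(name): name is "scene" or "top"; returns the picture (480x640x3 uint8, red, green, blue); there is no depth.
- vision.camera_params(name): a dict with "fx", "fy", "cx", "cy" (pixels), "rvec" (rotation vector, rad) and "tvec" (3), from world to camera coordinates, as OpenCV has them. Camera axes: x right, y down, z forward; pixel columns grow to the right and rows downward; lengths in mm; the calibration is good to about 2 mm. A picture is of the moment at which its call begins. camera_params takes no time and is no camera call.
- close_job(): hands the job in; it is judged then, once.
The state is a dict: "t": time; "qpos": joint angles; "qvel": joint speeds; "joint_torque": joint torques, N m; "ee_pos": TCP position; "orientation": TCP orientation; "ft_force": force on the tool from outside, world axes, zero at the start; "moment": the same for the moment, N m; "width": finger opening in mm; "grasp_force": force on a finger pad.
Only numpy, scipy, OpenCV 4.12 (cv2) and the standard library are available. Lean on these libraries where they do the work, as an engineer would, in place of code of your own. Each camera call takes 0.05 s, during which the arm holds its last target. There are 200 camera calls.

## Working session

There is one attempt and no reset: what is moved stays moved. The work goes in short steps, Python scripts to look and compute and a tool call to move; the robot and the scene stay as the last step left them, time stands still between calls to the robot, and variables do not carry over. Pictures are saved under pics/ and viewed, at most 10 in all, crops included, and the job is handed in when it is done.

Besides the shell and the picture viewer there is one more tool, called as name([rows], argument=value, ...), one row to a line, values as JSON. servo_tool: Moves the arm, as the interface text tells. Its arguments: {"type":"object","properties":{"plan":{"type":"array"}},"required":["plan"]}

```bash
ls; mkdir -p pics
cat > h.py <<'E'
import numpy as np, cv2
from workcell import readout, vision
def grab(n,f):
    im=vision.get_image(n); cv2.imwrite(f'pics/{f}.png',im[:,:,::-1]); return im
def ray(n,u,v,z):
    p=vision.camera_params(n); R=cv2.Rodrigues(np.array(p['rvec'],float))[0]; t=np.array(p['tvec'],float).ravel()
    C=-R.T@t; d=R.T@np.array([(u-p['cx'])/p['fx'],(v-p['cy'])/p['fy'],1]); return C+d*(z-C[2])/d[2]
def proj(n,X):
    p=vision.camera_params(n); q=cv2.Rodrigues(np.array(p['rvec'],float))[0]@np.array(X,float)+np.array(p['tvec'],float).ravel()
    return p['fx']*q[0]/q[2]+p['cx'],p['fy']*q[1]/q[2]+p['cy']
E
python3 - <<'E'
from h import *
for n in('top','scene'):
    grab(n,n+'0'); p=vision.camera_params(n); print(n,p)
o=readout.get_obs(); print(o)
E
```

```text
pics
top {'fx': 505.5111731153468, 'fy': 505.5111731153468, 'cx': 314.9780706050042, 'cy': 241.02199357225095, 'rvec': array([ 2.17211722, -2.21599261,  0.10395194]), 'tvec': array([ 37.54885235, 568.40750216, 975.48790987])}
scene {'fx': 446.04463725106484, 'fy': 446.04463725106484, 'cx': 317.62875522465987, 'cy': 232.69242907131832, 'rvec': array([ 1.22238312,  2.47583029, -0.80552263]), 'tvec': array([ 317.68868878, -389.60558798, 1125.34905586])}
{'t': 0.1, 'qpos': array([ 1.12602440e+00,  4.23750650e-01,  1.63059436e+00,  8.16408528e-06,
        1.08858737e+00, -1.90093279e-02]), 'qvel': array([ 0.00020426, -0.00092825, -0.00259197, -0.00123812, -0.00146161,
       -0.00211087]), 'joint_torque': array([ 9.65103027e-04, -5.45611775e+01, -2.74322069e+01,  6.44786353e-02,
        1.86704641e-02,  6.13772755e-06]), 'ee_pos': array([257.95035867, 568.86596655, 301.9955016 ]), 'orientation': array([-6.63685509e-01, -3.07036530e+00,  2.04530081e-03]), 'ft_force': array([-0.79264204,  1.11501957, -0.11039022]), 'moment': array([ 0.03310585,  0.0248344 , -0.00753808]), 'grasp_force': 0.0, 'width': 88.23151500040684}
```

View pics/top0.png

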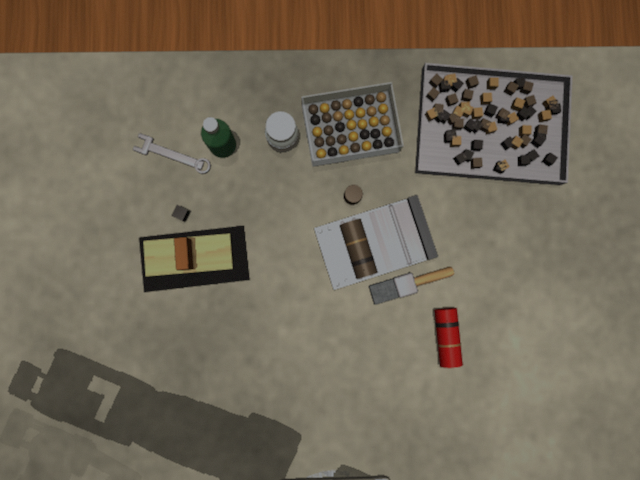

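View pics/scene0.png

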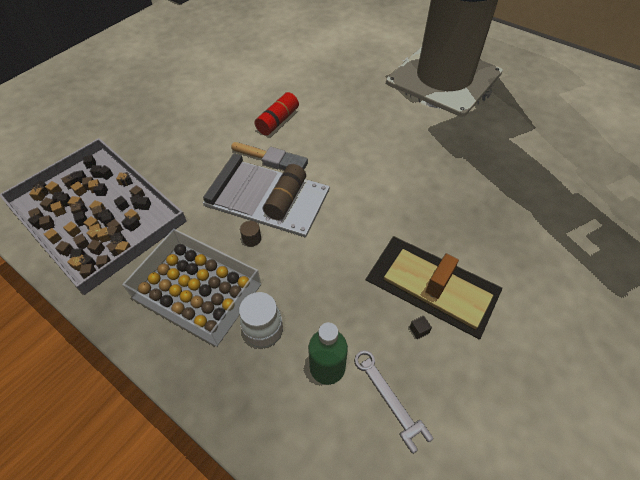

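The top picture shows the board (yellow plate, grip at (184,253)) on the black mat. The bed spans roughly (316,228) to (436,255), with its dark end stop on the right. Candidates for the core:
- Brown cylinder at (358,248), lying on the bed.
- Red cylinder at (449,337), excluded by its colour.
- Offcut at (354,194), standing on end, so a bystander.

I choose the brown cylinder. The only yellow board with a grip is the one at (184,253).

Run:
```python
from h import *
im=cv2.imread('pics/top0.png')
a=cv2.resize(im[180:300,300:450],None,fx=4,fy=4,interpolation=2)
cv2.imwrite('pics/c1.png',a)
hsv=cv2.cvtColor(im,cv2.COLOR_BGR2HSV)
def rect(mask,x0,y0,x1,y1,z,name):
    m=np.zeros_like(mask); m[y0:y1,x0:x1]=mask[y0:y1,x0:x1]
    cs=cv2.findContours(m,0,2)[0]; c=max(cs,key=cv2.contourArea)
    c=cv2.convexHull(c)
    W=np.array([ray('top',*p[0],z)[:2] for p in c],np.float32)
    r=cv2.minAreaRect(W); print(name,cv2.contourArea(c),r); return r
H,S,V=cv2.split(hsv)
print(im[253,184],hsv[253,184],hsv[255,215],hsv[285,200],hsv[235,150])
rect(((H>20)&(H<35)&(S>80)&(V>120)).astype(np.uint8),130,215,260,300,16,'plate')
rect(((H<18)&(S>110)).astype(np.uint8),165,225,205,285,71,'grip')
rect(((V<45)).astype(np.uint8),130,215,260,300,4,'mat')
rect(((S<35)&(V>95)).astype(np.uint8),305,190,445,295,10,'bed')
for p in((358,248),(340,235),(400,235),(372,225)):print(hsv[p[1],p[0]])
```

```text
[ 44  76 121] [ 12 162 121] [ 27  91 146] [18 43 59] [25 45 97]
plate 2892.5 ((547.657958984375, 277.24407958984375), (67.91055297851562, 168.2828369140625), 3.8924179077148438)
grip 570.5 ((548.2737426757812, 271.112060546875), (61.02530288696289, 34.21825408935547), 4.976703643798828)
mat 5687.0 ((540.7218627929688, 267.06097412109375), (108.16893005371094, 208.13272094726562), 5.548295021057129)
bed 6441.0 ((562.422607421875, -83.2244873046875), (131.33013916015625, 196.6715850830078), 16.501279830932617)
[ 18  72 103]
[102   8 152]
[150   2 142]
[135   4 145]
```

View pics/c1.png

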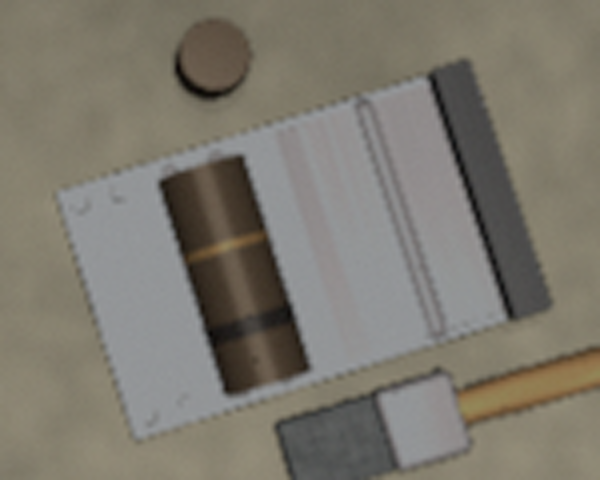

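Run:
```python
from h import *
from scipy.spatial.transform import Rotation as Ro
im=cv2.imread('pics/top0.png'); H,S,V=cv2.split(cv2.cvtColor(im,cv2.COLOR_BGR2HSV))
m=np.zeros_like(V); m[190:295,305:445]=((S<35)&(V>95))[190:295,305:445]
c=cv2.convexHull(max(cv2.findContours(m,0,2)[0],key=cv2.contourArea))
q=cv2.approxPolyDP(c,6,True)[:,0]
for p in q: print('bedcorner',p,ray('top',*p,10)[:2].round(1))
m[:]=0; m[205:290,330:385]=((S>60))[205:290,330:385]
k=max(cv2.findContours(m,0,2)[0],key=cv2.contourArea)
print('core',cv2.minAreaRect(np.array([ray('top',*p[0],32)[:2] for p in k],np.float32)))
# grip top: brighter part
m[:]=0; m[225:285,165:205]=((H<18)&(S>110)&(V>100))[225:285,165:205]
k=max(cv2.findContours(m,0,2)[0],key=cv2.contourArea)
print('griptop',cv2.minAreaRect(np.array([ray('top',*p[0],71)[:2] for p in k],np.float32)))
o=readout.get_obs(); R=Ro.from_rotvec(o['orientation']).as_matrix(); print(R.round(3))
th=np.radians(16.5); b=np.array([565.7,-94.4]); ey=np.array([-np.sin(th),np.cos(th)]); ex=np.array([np.cos(th),np.sin(th)])
g=cv2.cvtColor(im,cv2.COLOR_BGR2GRAY)
for y in range(30,-92,-2):
    v=[cv2.getRectSubPix(g.astype(np.float32),(1,1),tuple(map(float,proj('top',[*(b+ex*x+ey*y),10 ]))))[0,0] for x in range(-45,50,5)]
    print(y,int(np.mean(v)),end=' | ')
```

```text
bedcorner [406 199] [ 651.  -158.9]
bedcorner [426 260] [ 527.6 -194.7]
bedcorner [333 289] [474.   -7.7]
bedcorner [314 227] [597.9  27.3]
core ((568.0945434570312, -52.88109588623047), (77.18888092041016, 41.5030517578125), 16.855443954467773)
griptop ((547.4899291992188, 277.2958679199219), (57.31026840209961, 21.5410213470459), 3.9323067665100098)
[[-0.911  0.413 -0.001]
 [ 0.413  0.911 -0.001]
 [ 0.    -0.001 -1.   ]]
30 68 | 28 60 | 26 57 | 24 53 | 22 51 | 20 47 | 18 42 | 16 48 | 14 100 | 12 140 | 10 148 | 8 148 | 6 148 | 4 148 | 2 148 | 0 148 | -2 148 | -4 145 | -6 141 | -8 141 | -10 141 | -12 141 | -14 142 | -16 144 | -18 147 | -20 148 | -22 147 | -24 146 | -26 146 | -28 146 | -30 147 | -32 148 | -34 147 | -36 146 | -38 147 | -40 147 | -42 147 | -44 147 | -46 138 | -48 121 | -50 129 | -52 136 | -54 123 | -56 123 | -58 138 | -60 144 | -62 144 | -64 143 | -66 143 | -68 143 | -70 143 | -72 144 | -74 144 | -76 144 | -78 143 | -80 143 | -82 142 | -84 141 | -86 112 | -88 51 | -90 41 |
```

The crop confirms the brown core with a gold band on the bed: ribs, then the ramp (about 3 mm high), the sole rib and the dark stop. I'm approaching the grip.

servo_tool([
  [[-1,0.6,-0.6,-0.2,0,0,0.48],[-1,0.6,-0.6,-0.2,0,0,0.48],[-1,0.6,-0.6,-0.2,0,0,0.48],[-1,0.6,-0.6,-0.2,0,0,0.48],[-1,0.6,-0.6,-0.2,0,0,0.48]],
])

```text
t: 0.52
ee_pos: [378.8, 447.9, 262.0]
orientation: [-0.335, -3.123, 0.001]
ft_force: [-0.6, -0.5, -0.3]
width: 87.9
grasp_force: 0.0
```

servo_tool([
  [[-1,0.6,-0.6,-0.2,0,0,0.48],[-1,0.6,-0.6,-0.2,0,0,0.48],[-1,0.6,-0.6,-0.2,0,0,0.48],[-1,0.6,-0.6,-0.2,0,0,0.48],[-1,0.6,-0.6,-0.2,0,0,0.48]],
])

```text
t: 0.93
ee_pos: [498.9, 327.7, 222.0]
orientation: [-0.008, -3.141, 0.0]
ft_force: [0.1, 0.7, -0.2]
width: 88.1
grasp_force: 0.0
```

servo_tool([
  [[-1,0.6,-0.6,-0.2,0,0,0.48],[-1,0.6,-0.6,-0.2,0,0,0.48],[-1,0,0,0,0,0,0],[-1,0,0,0,0,0,0],[-1,0,0,0,0,0,0]],
])

```text
t: 1.35
ee_pos: [545.7, 281.2, 206.4]
orientation: [0.119, -3.138, 0.0]
ft_force: [-0.1, -0.5, 0.5]
width: 87.7
grasp_force: 0.0
```

servo_tool([
  [[-1,0.045,-0.1,-0.4,0,0,0.05],[-1,0,0,-0.6,0,0,0],[-1,0,0,-0.6,0,0,0],[-1,0,0,-0.5,0,0,0],[-1,0,0,-0.31,0,0,0]],
])

```text
t: 1.77
ee_pos: [546.1, 278.2, 108.6]
orientation: [0.13, -3.137, 0.001]
ft_force: [0.2, 0.3, -0.1]
width: 87.4
grasp_force: 0.0
```

Run:
```python
from h import *
im=grab('scene','s1')[200:380,340:540]; cv2.imwrite('pics/s1c.png',cv2.resize(im[:,:,::-1],None,fx=3,fy=3))
print(readout.get_obs()['ee_pos'], ray('top',358.9,248.8,42))
```

```text
[545.53435416 277.69621833 107.07224891] [550.79947941 -57.76805304  42.        ]
```

View pics/s1c.png

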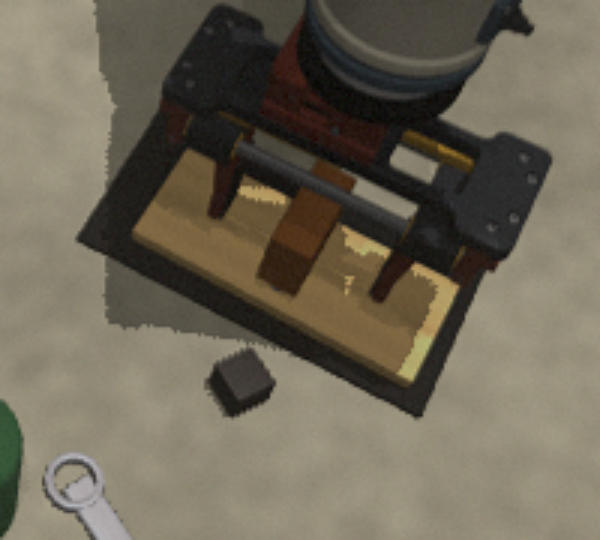

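The picture shows the fingers straddling the grip, with the tips clear of the plate. I'm closing and lifting.

servo_tool([
  [[1,0,0,0,0,0,0],[1,0,0,0,0,0,0],[1,0,0,0,0,0,0],[1,0,0,0,0,0,0],[1,0,0,0,0,0,0]],
])

```text
t: 2.23
ee_pos: [548.4, 277.5, 111.4]
orientation: [-0.128, 3.137, 0.001]
ft_force: [-0.3, 0.1, 0.6]
width: 57.7
grasp_force: 0.0
```

servo_tool([
  [[1,0,0,0,0,0,0],[1,0,0,0,0,0,0],[1,0,0,0,0,0,0],[1,0,0,0,0,0,0],[1,0,0,0,0,0,0]],
])

```text
t: 2.65
ee_pos: [548.0, 277.2, 110.3]
orientation: [-0.127, 3.139, 0.0]
ft_force: [0.5, 0.8, 1.1]
width: 24.4
grasp_force: 0.5
```

servo_tool([
  [[1,0,0,0,0,0,0],[1,0,0,0,0,0,0],[1,0,0,0,0,0,0],[1,0,0,0,0,0,0],[1,0,0,0.1,0,0,0]],
])

```text
t: 3.07
ee_pos: [547.4, 276.9, 113.6]
orientation: [0.127, -3.137, 0.001]
ft_force: [-0.3, -0.7, -1.7]
width: 23.8
grasp_force: 29.9
```

servo_tool([
  [[1,0,0,0.3,0,0,0],[1,0,0,0.5,0,0,0],[1,0,0,0.6,0,0,0],[1,0,0,0.6,0,0,0],[1,0,0,0.5,0,0,0]],
])

```text
t: 3.48
ee_pos: [548.0, 277.2, 216.6]
orientation: [-0.127, 3.138, 0.001]
ft_force: [0.7, -0.3, -2.4]
width: 23.7
grasp_force: 29.9
```

servo_tool([
  [[1,0,0,0.1,0,0,0],[1,0,0,0,0,0,0],[1,0,0,0,0,0,0],[1,0,0,0,0,0,0],[1,0,0,0,0,0,0]],
])

```text
t: 3.9
ee_pos: [547.2, 276.8, 216.7]
orientation: [0.127, -3.137, 0.002]
ft_force: [0.1, 0.5, -1.6]
width: 24.0
grasp_force: 29.9
```

servo_tool([
  [[1,0,-0.3,0,0,0,0.2],[1,-0.02,-0.6,0,0,0,0.2],[1,-0.02,-0.8,0,0,0,0.2],[1,-0.02,-0.8,0,0,0,0.2],[1,-0.02,-0.8,0,0,0,0.2]],
])

```text
t: 4.32
ee_pos: [544.0, 144.0, 217.1]
orientation: [0.267, -3.128, 0.001]
ft_force: [1.6, -0.4, -1.3]
width: 23.8
grasp_force: 29.9
```

servo_tool([
  [[1,-0.02,-0.8,0,0,0,0.25],[1,-0.02,-0.8,0,0,0,0.25],[1,-0.02,-0.8,0,0,0,0.25],[1,-0.02,-0.7,0,0,0,0.25],[1,-0.02,-0.5,0,0,0,0.25]],
])

```text
t: 4.73
ee_pos: [540.0, -1.0, 217.3]
orientation: [0.434, -3.109, 0.0]
ft_force: [-0.1, 0.5, -2.8]
width: 24.0
grasp_force: 29.9
```

servo_tool([
  [[1,-0.02,-0.22,-0.2,0,0,0.05],[1,0,0,-0.4,0,0,0],[1,0,0,-0.4,0,0,0],[1,0,0,-0.15,0,0,0],[1,0,0,0,0,0,0]],
])

```text
t: 5.15
ee_pos: [538.6, -7.1, 169.9]
orientation: [0.441, -3.106, -0.001]
ft_force: [-0.2, 0.2, -2.7]
width: 24.1
grasp_force: 29.9
```

Run:
```python
from h import *
im=grab('scene','s2')[100:280,150:390]; cv2.imwrite('pics/s2c.png',cv2.resize(im[:,:,::-1],None,fx=3,fy=3))
from scipy.spatial.transform import Rotation as Ro
o=readout.get_obs();print(o['ee_pos'],o['ft_force'],Ro.from_rotvec(o['orientation']).as_matrix().round(4))
```

```text
[539.26880545  -7.08005405 171.00377977] [-0.12507009 -0.21536249 -2.18772185] [[-9.604e-01 -2.785e-01 -2.800e-03]
 [-2.785e-01  9.604e-01  2.000e-04]
 [ 2.700e-03  1.000e-03 -1.000e+00]]
```

View pics/s2c.png

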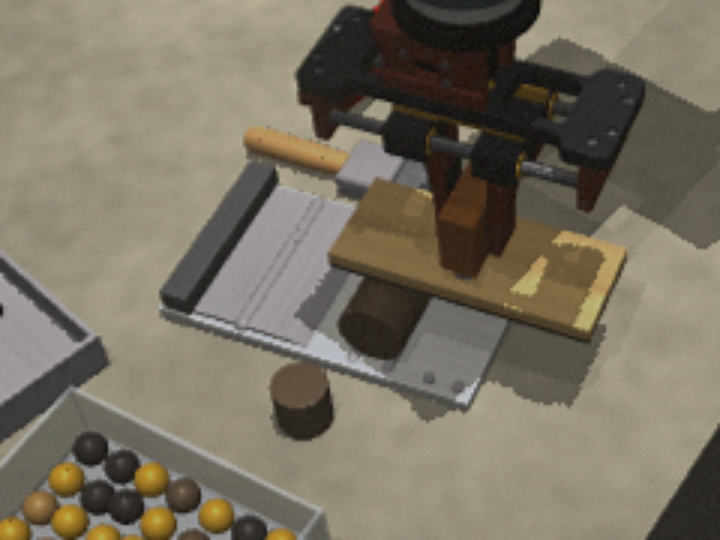

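The picture shows the board level above the core, with the core near its leading third and the bed clear ahead. I'm lowering to contact.

servo_tool([
  [[1,0,0,-0.1,0,0,0],[1,0,0,-0.1,0,0,0],[1,0,0,0,0,0,0],[1,0,0,0,0,0,0]],
])

```text
t: 5.53
ee_pos: [540.0, -7.4, 164.4]
orientation: [-0.442, 3.11, -0.0]
ft_force: [-0.0, 0.0, -2.2]
width: 23.5
grasp_force: 29.9
```

servo_tool([
  [[1,0,0,-0.015,0,0,0],[1,0,0,0,0,0,0],[1,0,0,0,0,0,0]],
])

```text
t: 5.78
ee_pos: [540.0, -7.6, 163.9]
orientation: [-0.441, 3.11, -0.0]
ft_force: [0.0, -0.2, -2.0]
width: 24.2
grasp_force: 29.9
```

servo_tool([
  [[1,0,0,-0.03,0,0,0],[1,0,0,0,0,0,0],[1,0,0,0,0,0,0]],
])

```text
t: 6.03
ee_pos: [539.9, -7.6, 162.4]
orientation: [0.441, -3.11, 0.0]
ft_force: [-1.2, 0.2, -3.2]
width: 24.0
grasp_force: 29.9
```

servo_tool([
  [[1,0,0,-0.02,0,0,0],[1,0,0,0,0,0,0],[1,0,0,0,0,0,0]],
])

```text
t: 6.28
ee_pos: [539.9, -7.6, 161.6]
orientation: [0.441, -3.11, -0.0]
ft_force: [-0.2, 0.7, -2.6]
width: 23.8
grasp_force: 29.9
```

servo_tool([
  [[1,0,0,-0.02,0,0,0],[1,0,0,0,0,0,0],[1,0,0,0,0,0,0]],
])

```text
t: 6.53
ee_pos: [539.9, -7.6, 160.8]
orientation: [0.441, -3.11, -0.0]
ft_force: [-0.0, -0.1, -1.6]
width: 23.9
grasp_force: 29.9
```

servo_tool([
  [[1,0,0,-0.02,0,0,0],[1,0,0,0,0,0,0],[1,0,0,0,0,0,0]],
])

```text
t: 6.78
ee_pos: [540.0, -7.6, 160.2]
orientation: [-0.441, 3.11, -0.0]
ft_force: [0.2, 0.7, -0.5]
width: 23.6
grasp_force: 29.9
```

servo_tool([
  [[1,0,0,-0.02,0,0,0],[1,0,0,0,0,0,0],[1,0,0,0,0,0,0]],
])

```text
t: 7.03
ee_pos: [540.1, -7.7, 159.6]
orientation: [-0.441, 3.11, -0.0]
ft_force: [-1.7, -0.1, 3.6]
width: 24.0
grasp_force: 29.9
```

servo_tool([
  [[1,0.011,-0.038,-0.004,0,0,0],[1,0.011,-0.038,-0.003,0,0,0],[1,0.011,-0.038,0,0,0,0],[1,0.011,-0.038,0,0,0,0],[1,0.011,-0.038,0,0,0,0]],
])

```text
t: 7.45
ee_pos: [542.2, -15.2, 159.4]
orientation: [-0.441, 3.11, 0.0]
ft_force: [-2.9, 2.0, 7.6]
width: 23.7
grasp_force: 29.9
```

servo_tool([
  [[1,0.011,-0.038,0.004,0,0,0],[1,0.011,-0.038,0.005,0,0,0],[1,0.011,-0.038,0.005,0,0,0],[1,0.011,-0.038,0.005,0,0,0],[1,0.011,-0.038,0.005,0,0,0]],
])

```text
t: 7.87
ee_pos: [544.5, -22.9, 160.4]
orientation: [-0.441, 3.11, 0.0]
ft_force: [-1.9, -0.5, 6.4]
width: 24.2
grasp_force: 29.9
```

servo_tool([
  [[1,0.011,-0.038,0.004,0,0,0],[1,0.011,-0.038,0.003,0,0,0],[1,0.011,-0.038,0.002,0,0,0],[1,0.011,-0.038,0.002,0,0,0],[1,0.011,-0.038,0,0,0,0]],
])

```text
t: 8.28
ee_pos: [546.7, -30.7, 160.8]
orientation: [-0.441, 3.11, -0.0]
ft_force: [-1.8, -0.8, 7.0]
width: 23.9
grasp_force: 29.9
```

servo_tool([
  [[1,0.011,-0.038,0,0,0,0],[1,0.011,-0.038,0,0,0,0],[1,0.011,-0.038,-0.001,0,0,0],[1,0.011,-0.038,-0.002,0,0,0],[1,0.011,-0.038,-0.003,0,0,0]],
])

```text
t: 8.7
ee_pos: [549.0, -38.4, 160.6]
orientation: [-0.442, 3.11, -0.001]
ft_force: [-0.7, -0.7, 6.3]
width: 24.0
grasp_force: 29.9
```

servo_tool([
  [[1,0.011,-0.038,-0.003,0,0,0],[1,0.011,-0.038,-0.003,0,0,0],[1,0.011,-0.038,-0.004,0,0,0],[1,0.011,-0.038,-0.004,0,0,0],[1,0.011,-0.038,-0.005,0,0,0]],
])

```text
t: 9.12
ee_pos: [551.3, -46.1, 159.8]
orientation: [-0.442, 3.11, -0.001]
ft_force: [-1.1, -2.0, 5.5]
width: 23.9
grasp_force: 29.9
```

servo_tool([
  [[1,0.011,-0.038,-0.006,0,0,0],[1,0.011,-0.038,-0.006,0,0,0],[1,0.011,-0.038,-0.004,0,0,0],[1,0.011,-0.038,0,0,0,0],[1,0.011,-0.038,0,0,0,0]],
])

```text
t: 9.53
ee_pos: [553.4, -53.5, 159.3]
orientation: [-0.441, 3.11, -0.0]
ft_force: [-2.2, 0.2, 7.8]
width: 24.2
grasp_force: 29.9
```

Run:
```python
from h import *
im=grab('scene','s3')[120:260,180:380]; cv2.imwrite('pics/s3c.png',cv2.resize(im[:,:,::-1],None,fx=4,fy=4))
for y in(24,19,14,9):
    e=np.array([566.3,-95.9])+y*np.array([-.2756,.9613])+50.6*np.array([.9613,.2756]); u=proj('scene',[*e,32]); print(y,(u[0]-180)*4,(u[1]-120)*4)
```

```text
24 337.6399675542398 356.1206406209044
19 328.07203261478935 353.13020874494566
14 318.52923478380217 350.14763340343177
9 309.0114751300125 347.1728836756664
```

View pics/s3c.png

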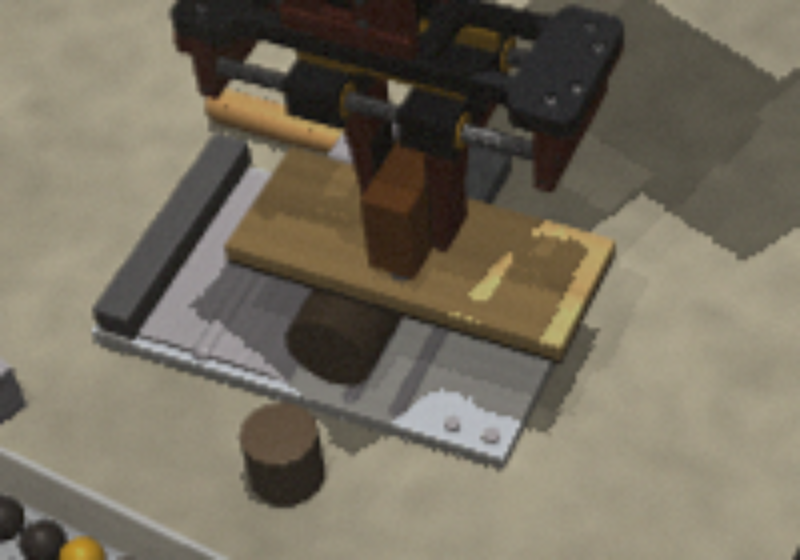

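The picture shows the core past the first rib, end face at about (326,342), so bed y is about 17, as planned. The flat stretch is next.

servo_tool([
  [[1,0.0165,-0.058,0.003,0,0,0],[1,0.0165,-0.058,0,0,0,0],[1,0.0165,-0.058,0,0,0,0],[1,0.0165,-0.058,0,0,0,0],[1,0.0165,-0.058,0,0,0,0]],
])

```text
t: 10.0
ee_pos: [556.7, -65.1, 159.3]
orientation: [-0.442, 3.11, -0.0]
ft_force: [-2.4, -0.6, 6.4]
width: 24.0
grasp_force: 29.9
```

servo_tool([
  [[1,0.0165,-0.058,0,0,0,0],[1,0.0165,-0.058,0,0,0,0],[1,0.0165,-0.058,0,0,0,0],[1,0.0165,-0.058,0,0,0,0],[1,0.0165,-0.058,0,0,0,0]],
])

```text
t: 10.42
ee_pos: [560.0, -76.7, 159.4]
orientation: [-0.442, 3.11, -0.0]
ft_force: [-2.2, -0.3, 7.1]
width: 24.2
grasp_force: 29.9
```

servo_tool([
  [[1,0.011,-0.038,0,0,0,0],[1,0.011,-0.038,0,0,0,0],[1,0.011,-0.038,0,0,0,0],[1,0.011,-0.038,0,0,0,0],[1,0.011,-0.038,0,0,0,0]],
])

```text
t: 10.83
ee_pos: [562.2, -84.3, 159.4]
orientation: [-0.442, 3.11, -0.0]
ft_force: [-2.0, -0.1, 6.2]
width: 23.9
grasp_force: 29.9
```

servo_tool([
  [[1,0.011,-0.038,0,0,0,0],[1,0.011,-0.038,0,0,0,0],[1,0.011,-0.038,0.001,0,0,0],[1,0.011,-0.038,0.002,0,0,0],[1,0.011,-0.038,0.003,0,0,0]],
])

```text
t: 11.25
ee_pos: [564.3, -91.6, 159.7]
orientation: [-0.441, 3.11, 0.0]
ft_force: [-2.4, 0.7, 9.9]
width: 23.9
grasp_force: 29.9
```

servo_tool([
  [[1,0.011,-0.038,0.008,0,0,0],[1,0.011,-0.038,0.007,0,0,0],[1,0.011,-0.038,0.006,0,0,0],[1,0.011,-0.038,0.0055,0,0,0],[1,0.011,-0.038,0.0055,0,0,0]],
])

```text
t: 11.67
ee_pos: [566.5, -99.2, 161.0]
orientation: [-0.441, 3.11, 0.0]
ft_force: [-2.5, 0.9, 7.8]
width: 24.0
grasp_force: 29.9
```

servo_tool([
  [[1,0.011,-0.038,0.006,0,0,0],[1,0.011,-0.038,0.0055,0,0,0],[1,0.011,-0.038,0.0055,0,0,0],[1,0.011,-0.038,0.005,0,0,0],[1,0.011,-0.038,0.0045,0,0,0]],
])

```text
t: 12.08
ee_pos: [568.7, -106.9, 162.0]
orientation: [-0.441, 3.11, 0.0]
ft_force: [-2.0, 0.3, 8.2]
width: 24.0
grasp_force: 29.9
```

servo_tool([
  [[1,0.011,-0.038,0.004,0,0,0],[1,0.011,-0.038,0.004,0,0,0],[1,0.011,-0.038,0.003,0,0,0],[1,0.011,-0.038,0.002,0,0,0],[1,0.011,-0.038,0.001,0,0,0]],
])

```text
t: 12.5
ee_pos: [571.0, -114.6, 162.5]
orientation: [-0.441, 3.11, -0.0]
ft_force: [-1.6, -1.0, 5.9]
width: 23.8
grasp_force: 29.9
```

servo_tool([
  [[1,0.014,-0.048,-0.001,0,0,0],[1,0.014,-0.048,0,0,0,0],[1,0.014,-0.048,0,0,0,0],[1,0.014,-0.048,0,0,0,0],[1,0.014,-0.048,0,0,0,0]],
])

```text
t: 12.92
ee_pos: [573.8, -124.3, 162.5]
orientation: [-0.441, 3.11, -0.0]
ft_force: [-1.4, -0.3, 5.7]
width: 24.0
grasp_force: 29.9
```

servo_tool([
  [[1,0.014,-0.048,0,0,0,0],[1,0.014,-0.048,0,0,0,0],[1,0.014,-0.048,0,0,0,0],[1,0.014,-0.048,0,0,0,0],[1,0.014,-0.048,0,0,0,0]],
])

```text
t: 13.33
ee_pos: [576.6, -133.9, 162.5]
orientation: [-0.441, 3.11, -0.0]
ft_force: [-0.6, -1.0, 6.1]
width: 23.7
grasp_force: 29.9
```

servo_tool([
  [[1,0.014,-0.048,0,0,0,0],[1,0.014,-0.048,0,0,0,0],[1,0.014,-0.048,0,0,0,0],[1,0.014,-0.048,0,0,0,0],[1,0.014,-0.048,0,0,0,0]],
])

```text
t: 13.75
ee_pos: [579.4, -143.5, 162.5]
orientation: [-0.441, 3.11, -0.0]
ft_force: [-1.1, -0.1, 6.3]
width: 23.9
grasp_force: 29.9
```

servo_tool([
  [[1,0.014,-0.048,0,0,0,0],[1,0.014,-0.048,0,0,0,0],[1,0.014,-0.048,0,0,0,0],[1,0.014,-0.048,0,0,0,0]],
])

```text
t: 14.08
ee_pos: [581.7, -151.2, 162.5]
orientation: [-0.441, 3.11, -0.0]
ft_force: [-0.5, 0.3, 6.2]
width: 24.0
grasp_force: 29.9
```

Run:
```python
from h import *
im=grab('scene','s4')[100:240,150:350]; cv2.imwrite('pics/s4c.png',cv2.resize(im[:,:,::-1],None,fx=4,fy=4))
for y in(-30,-35,-40):
    e=np.array([566.3,-95.9])+y*np.array([-.2756,.9613])+50.6*np.array([.9613,.2756]); u=proj('scene',[*e,35]); print(y,(u[0]-150)*4,(u[1]-100)*4)
```

```text
-30 354.6695465557016 400.19126835210136
-35 345.3426092786193 397.2810320831452
-40 336.03990209402673 394.3783562053302
```

View pics/s4c.png

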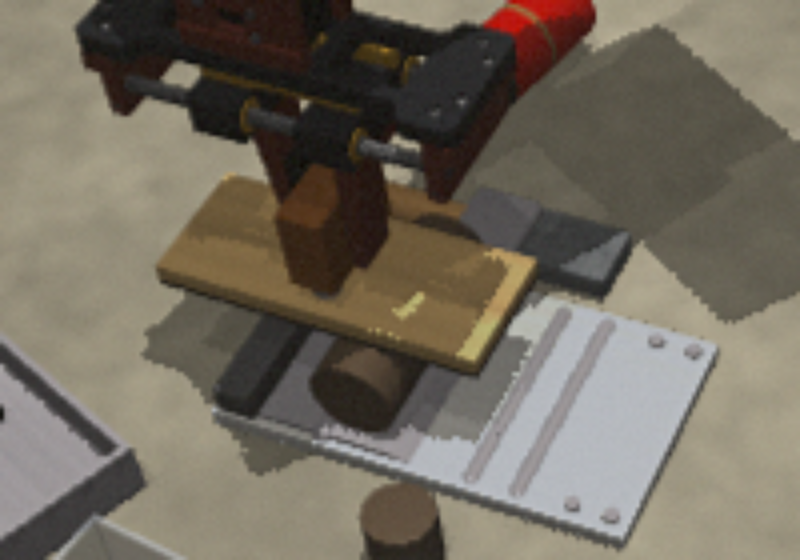

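The picture shows the core on the sole, end face at about (348,390), so bed y is about -34 as predicted. The rib comes next.

servo_tool([
  [[1,0.014,-0.048,0,0,0,0],[1,0.014,-0.048,0,0,0,0],[1,0.014,-0.048,0,0,0,0],[1,0.014,-0.048,0,0,0,0],[1,0.011,-0.038,0,0,0,0]],
])

```text
t: 14.55
ee_pos: [584.4, -160.4, 162.5]
orientation: [-0.441, 3.11, -0.0]
ft_force: [-2.1, 0.0, 5.8]
width: 24.1
grasp_force: 29.9
```

servo_tool([
  [[1,0.008,-0.029,0,0,0,0],[1,0.008,-0.029,0,0,0,0],[1,0.008,-0.029,0.002,0,0,0],[1,0.008,-0.029,0.003,0,0,0],[1,0.008,-0.029,0.004,0,0,0]],
])

```text
t: 14.97
ee_pos: [585.8, -165.7, 162.8]
orientation: [-0.441, 3.11, 0.001]
ft_force: [-1.4, 1.7, 6.7]
width: 23.9
grasp_force: 29.9
```

servo_tool([
  [[1,0.008,-0.029,0.005,0,0,0],[1,0.008,-0.029,0.004,0,0,0],[1,0.008,-0.029,0.004,0,0,0],[1,0.008,-0.029,0.004,0,0,0],[1,0.008,-0.029,0.004,0,0,0]],
])

```text
t: 15.38
ee_pos: [587.6, -171.6, 163.7]
orientation: [-0.441, 3.11, 0.001]
ft_force: [-0.1, 1.4, 7.0]
width: 23.9
grasp_force: 29.9
```

servo_tool([
  [[1,0.008,-0.029,0.004,0,0,0],[1,0.008,-0.029,0.003,0,0,0],[1,0.008,-0.029,0.003,0,0,0],[1,0.008,-0.029,0.002,0,0,0],[1,0.008,-0.029,0.002,0,0,0]],
])

```text
t: 15.8
ee_pos: [589.3, -177.6, 164.3]
orientation: [-0.441, 3.11, 0.0]
ft_force: [-0.2, -0.3, 5.3]
width: 23.4
grasp_force: 29.9
```

servo_tool([
  [[1,0.008,-0.029,0,0,0,0],[1,0.008,-0.029,0,0,0,0],[1,0.008,-0.029,0,0,0,0],[1,0.008,-0.029,0,0,0,0],[1,0.008,-0.029,0,0,0,0]],
])

```text
t: 16.22
ee_pos: [591.0, -183.5, 164.4]
orientation: [-0.441, 3.109, -0.0]
ft_force: [-0.2, 0.3, 5.4]
width: 23.8
grasp_force: 29.9
```

servo_tool([
  [[1,0.008,-0.029,-0.001,0,0,0],[1,0.008,-0.029,-0.001,0,0,0],[1,0.008,-0.029,-0.002,0,0,0],[1,0.008,-0.029,-0.002,0,0,0],[1,0.008,-0.029,-0.003,0,0,0]],
])

```text
t: 16.63
ee_pos: [592.8, -189.5, 164.1]
orientation: [-0.441, 3.109, -0.001]
ft_force: [0.0, -1.3, 6.9]
width: 24.2
grasp_force: 29.9
```

servo_tool([
  [[1,0.008,-0.029,-0.001,0,0,0],[1,0.008,-0.029,-0.002,0,0,0],[1,0.008,-0.029,-0.003,0,0,0],[1,0.008,-0.029,-0.003,0,0,0],[1,0.008,-0.029,-0.004,0,0,0]],
])

```text
t: 17.05
ee_pos: [594.5, -195.4, 163.6]
orientation: [-0.441, 3.109, -0.001]
ft_force: [1.7, -1.4, 6.1]
width: 23.7
grasp_force: 29.9
```

servo_tool([
  [[1,0.008,-0.029,-0.004,0,0,0],[1,0.008,-0.029,-0.004,0,0,0],[1,0.008,-0.029,-0.005,0,0,0],[1,0.008,-0.029,-0.005,0,0,0],[1,0.008,-0.029,-0.005,0,0,0]],
])

```text
t: 17.47
ee_pos: [596.2, -201.4, 162.7]
orientation: [-0.441, 3.108, -0.002]
ft_force: [0.9, -1.4, 6.6]
width: 24.1
grasp_force: 29.9
```

servo_tool([
  [[1,0.008,-0.029,-0.003,0,0,0],[1,0.008,-0.029,-0.002,0,0,0],[1,0.008,-0.029,0,0,0,0],[1,0.008,-0.029,0,0,0,0],[1,0.004,-0.015,0,0,0,0]],
])

```text
t: 17.88
ee_pos: [597.5, -206.2, 162.4]
orientation: [-0.44, 3.109, -0.0]
ft_force: [0.9, 0.3, 6.0]
width: 24.1
grasp_force: 29.9
```

servo_tool([
  [[1,0.007,-0.024,0,0,0,0],[1,0.007,-0.024,0,0,0,0],[1,0,0,0,0,0,0]],
])

```text
t: 18.13
ee_pos: [598.1, -208.2, 162.4]
orientation: [-0.44, 3.109, -0.001]
ft_force: [1.1, -0.3, 6.0]
width: 23.9
grasp_force: 29.9
```

servo_tool([
  [[1,0.007,-0.024,0,0,0,0],[1,0.007,-0.024,0,0,0,0],[1,0.007,-0.024,0,0,0,0],[1,0,0,0,0,0,0]],
])

```text
t: 18.47
ee_pos: [598.3, -210.2, 162.1]
orientation: [-0.44, 3.11, 0.003]
ft_force: [-0.4, 3.4, 6.2]
width: 23.8
grasp_force: 30.0
```

Run:
```python
from h import *
im=grab('scene','s5')[100:240,150:350]; cv2.imwrite('pics/s5c.png',cv2.resize(im[:,:,::-1],None,fx=4,fy=4))
print(readout.get_obs()['ft_force'],readout.get_obs()['moment'])
for y in(-58,-60.5,-63):
    e=np.array([566.3,-95.9])+y*np.array([-.2756,.9613])+50.6*np.array([.9613,.2756]); u=proj('scene',[*e,35]); print(y,(u[0]-150)*4,(u[1]-100)*4)
```

```text
[-0.60531434  3.03729533  6.76414919] [ 1.29643972  0.33973681 -0.03145072]
-58 302.7493288377118 383.99086984976884
-60.5 298.1501316672891 382.55580601093163
-63 293.5568730524435 381.12259514904827
```

View pics/s5c.png

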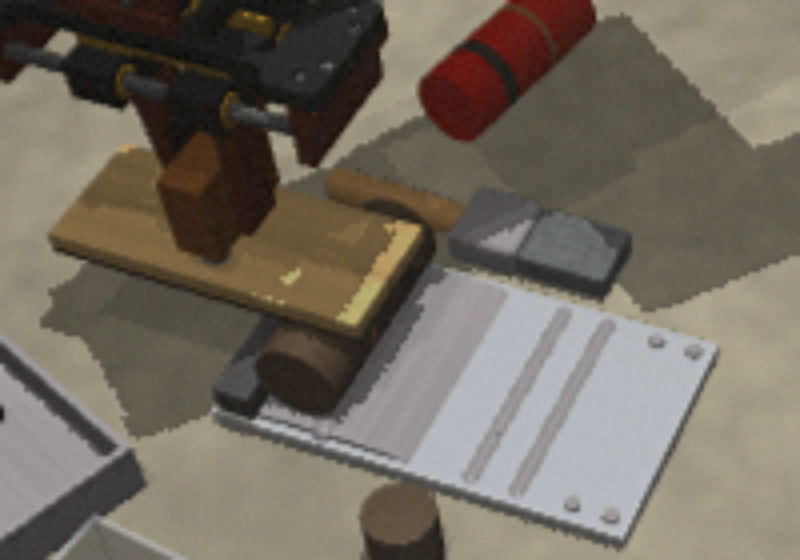

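The core sits against the end stop: its end face is at about (296,376), and the contact shows as a 3 N sideways force. I'm lifting the board off gently and carrying it back.

servo_tool([
  [[1,0,0,0.02,0,0,0],[1,0,0,0.03,0,0,0],[1,0,0,0.1,0,0,0],[1,0,0,0.4,0,0,0],[1,0,0,0.5,0,0,0]],
])

```text
t: 18.93
ee_pos: [596.8, -210.6, 202.2]
orientation: [0.441, -3.107, -0.003]
ft_force: [-0.8, 0.1, -1.6]
width: 24.2
grasp_force: 29.9
```

servo_tool([
  [[1,0,0,0.3,0,0,0],[1,0,0.3,0.15,0,0,0],[1,-0.1,0.6,0,0,0,-0.15],[1,-0.1,0.8,0,0,0,-0.15],[1,-0.1,0.8,0,0,0,-0.2]],
])

```text
t: 19.35
ee_pos: [585.4, -109.5, 221.4]
orientation: [0.37, -3.119, -0.0]
ft_force: [0.8, 1.1, -2.6]
width: 24.0
grasp_force: 29.9
```

servo_tool([
  [[1,-0.1,0.8,0,0,0,-0.2],[1,-0.1,0.8,0,0,0,-0.2],[1,-0.1,0.8,0,0,0,-0.2],[1,-0.1,0.8,0,0,0,-0.2],[1,-0.1,0.8,0,0,0,-0.2]],
])

```text
t: 19.77
ee_pos: [565.0, 51.3, 221.3]
orientation: [0.236, -3.132, -0.0]
ft_force: [0.9, -0.0, -1.8]
width: 24.2
grasp_force: 29.9
```

servo_tool([
  [[1,-0.1,0.8,0,0,0,-0.2],[1,-0.1,0.8,0,0,0,-0.2],[1,-0.1,0.8,0,0,0,-0.2],[1,-0.1,0.8,0,0,0,-0.2],[1,-0.1,0.8,0,0,0,0]],
])

```text
t: 20.18
ee_pos: [544.8, 211.2, 221.3]
orientation: [0.126, -3.138, 0.0]
ft_force: [1.0, -0.9, -1.6]
width: 24.1
grasp_force: 29.9
```

servo_tool([
  [[1,0,0.7,0,0,0,0],[1,0,0.5,0,0,0,0],[1,0,0.2,0,0,0,0],[1,0,0,0,0,0,0],[1,0,0,0,0,0,0]],
])

```text
t: 20.6
ee_pos: [545.5, 265.0, 221.3]
orientation: [0.129, -3.138, 0.001]
ft_force: [0.6, -1.0, -1.7]
width: 23.6
grasp_force: 29.9
```

servo_tool([
  [[1,0.02,0.2,-0.3,0,0,0],[1,0,0,-0.7,0,0,0],[1,0,0,-0.8,0,0,0],[1,0,0,-0.6,0,0,0],[1,0,0,-0.25,0,0,0]],
])

```text
t: 21.02
ee_pos: [545.1, 271.3, 111.6]
orientation: [0.125, -3.134, 0.004]
ft_force: [-0.4, 0.4, -2.0]
width: 23.6
grasp_force: 29.9
```

servo_tool([
  [[1,0,0,-0.02,0,0,0],[1,0,0,0,0,0,0],[1,0,0,0,0,0,0]],
])

```text
t: 21.27
ee_pos: [547.8, 273.3, 116.0]
orientation: [-0.126, 3.137, 0.001]
ft_force: [0.2, 0.9, -1.4]
width: 24.0
grasp_force: 29.9
```

servo_tool([
  [[1,0,0,-0.04,0,0,0],[1,0,0,0,0,0,0],[1,0,0,0,0,0,0],[1,0,0,0,0,0,0]],
])

```text
t: 21.6
ee_pos: [547.2, 273.4, 114.1]
orientation: [-0.128, 3.138, 0.001]
ft_force: [0.1, 0.8, -2.6]
width: 24.0
grasp_force: 29.9
```

servo_tool([
  [[1,0,0,-0.03,0,0,0],[1,0,0,0,0,0,0],[1,0,0,0,0,0,0],[1,0,0,0,0,0,0]],
])

```text
t: 21.93
ee_pos: [546.8, 273.3, 112.1]
orientation: [0.128, -3.139, 0.0]
ft_force: [0.4, -0.2, -1.6]
width: 23.9
grasp_force: 29.9
```

servo_tool([
  [[1,0,0,-0.02,0,0,0],[1,0,0,0,0,0,0],[1,0,0,0,0,0,0],[1,0,0,0,0,0,0]],
])

```text
t: 22.27
ee_pos: [546.9, 273.3, 111.3]
orientation: [0.128, -3.139, 0.0]
ft_force: [0.5, 0.9, -1.6]
width: 23.6
grasp_force: 29.9
```

servo_tool([
  [[1,0,0,-0.02,0,0,0],[1,0,0,0,0,0,0],[1,0,0,0,0,0,0],[1,0,0,0,0,0,0]],
])

```text
t: 22.6
ee_pos: [546.9, 273.3, 110.5]
orientation: [0.128, -3.139, 0.0]
ft_force: [-0.0, 0.1, -2.4]
width: 23.9
grasp_force: 29.9
```

servo_tool([
  [[1,0,0,-0.02,0,0,0],[1,0,0,0,0,0,0],[1,0,0,0,0,0,0]],
])

```text
t: 22.85
ee_pos: [547.0, 273.3, 110.1]
orientation: [-0.128, 3.139, 0.0]
ft_force: [-0.1, -0.4, 2.4]
width: 24.1
grasp_force: 29.9
```

servo_tool([
  [[1,0,0,-0.015,0,0,0],[1,0,0,0,0,0,0],[1,0,0,0,0,0,0]],
])

```text
t: 23.1
ee_pos: [547.0, 273.3, 109.6]
orientation: [-0.128, 3.139, 0.0]
ft_force: [-2.3, -0.9, 5.0]
width: 23.8
grasp_force: 29.9
```

servo_tool([
  [[1,0,0,0.015,0,0,0],[1,0,0,0,0,0,0],[-1,0,0,0,0,0,0],[-1,0,0,0,0,0,0],[-1,0,0,0,0,0,0]],
])

```text
t: 23.52
ee_pos: [547.0, 273.3, 109.6]
orientation: [-0.127, 3.139, 0.0]
ft_force: [-0.9, 0.1, -0.2]
width: 40.1
grasp_force: 0.0
```

servo_tool([
  [[-1,0,0,0,0,0,0],[-1,0,0,0,0,0,0],[-1,0,0,0,0,0,0],[-1,0,0,0,0,0,0],[-1,0,0,0,0,0,0]],
])

```text
t: 23.93
ee_pos: [546.9, 273.3, 109.7]
orientation: [0.128, -3.139, -0.0]
ft_force: [-0.5, -0.7, -1.1]
width: 73.9
grasp_force: 0.0
```

servo_tool([
  [[-1,0,0,0.1,0,0,0],[-1,0,0,0.3,0,0,0],[-1,0,0,0.6,0,0,0],[-1,0,0,0.8,0,0,0],[-1,0,0,0.8,0,0,0]],
])

```text
t: 24.35
ee_pos: [546.5, 273.1, 215.3]
orientation: [0.128, -3.138, 0.001]
ft_force: [1.2, 0.1, -0.4]
width: 87.6
grasp_force: 0.0
```

servo_tool([
  [[-1,-0.6,0.3,0.5,0,0,0],[-1,-0.7,0.4,0.3,0,0,0],[-1,-0.7,0.4,0,0,0,0],[-1,-0.6,0.3,0,0,0,0],[-1,0,0,0,0,0,0]],
])

```text
t: 24.77
ee_pos: [439.3, 330.5, 247.0]
orientation: [0.132, -3.138, -0.001]
ft_force: [-0.5, 0.3, -0.6]
width: 87.8
grasp_force: 0.0
```

Run:
```python
from h import *
grab('scene','s6'); o=readout.get_obs(); print(o['ee_pos'],o['width'],o['ft_force'])
```

```text
[441.15921323 330.08964351 247.02530156] 87.71900792936736 [ 0.73343852 -0.14683889  0.89300491]
```

View pics/s6.png

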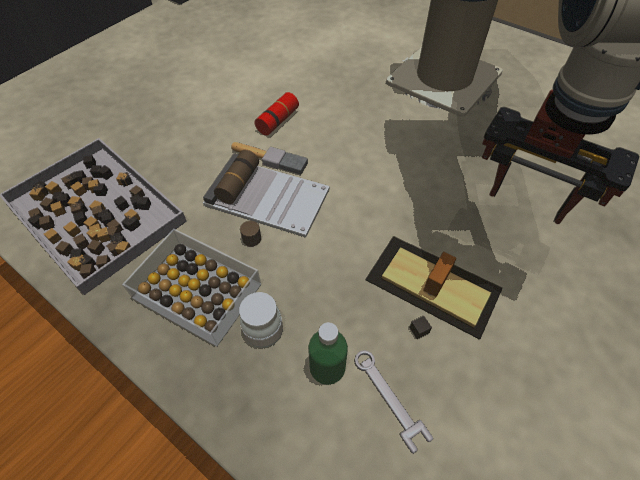

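The core lies against the stop at about (237,176). The board is flat within the mat at about (440,285), and the bystanders haven't moved. I'm handing in.

```bash
python3 -c "
from workcell import close_job
print(close_job())"
```

```text
the job is handed in; nothing more can be done
None
```

The job is handed in at about 25 s: the core is home against the end stop, pressed with about 12 N at most in my force readings, and the board is back flat on its mat and released, with nothing else on the bench visibly moved.

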